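One turn on the ring roller's pressure wheel

TASK

Set the bench ring roller for its next, tighter pass: with the fingertips push the hand wheel on top round by its upright handle, clockwise seen from above, through exactly one full turn, so that the handle ends where it began. Do not grip the handle; leave the drive crank and the other things on the bench as they are, and finish with the hand clear of the machine.

Things in the scene. Friction and masses are not known exactly. Their poses are not given: they have to be found in the camera images.
- wheel (a joint): angle, rad, of the 160 mm three-spoke hand wheel on top of the ring roller, its axis vertical. Grows clockwise seen from above, 2 pi a turn; starts anywhere from -2.6 to 2.6. About 5 N sideways at the handle turns it; it does not coast and stays where it is left. It sinks 3 mm with its screw per clockwise turn
- hub (a point): centre of the hand wheel: on its vertical axis, at half the height of its rim, about 235 mm above the bench. The rim's top lies 9 mm above this point, the hub's top 19 mm above it. There is nothing else this high within 250 mm
- handle: the one upright grip on the wheel's rim: round, black, slightly barrel-shaped, 25 mm in diameter, 64 mm high, turning freely on its own upright pin. Origin at its centre, half-way up: 68 mm from the wheel's axis and 41 mm above hub; top 32 mm above the origin, foot 31 mm below. Its own x and y axes mean nothing
- roller: the bench ring roller (three-roll bar bender), bolted down: green steel frame, base plate 150 x 250 mm, top bridge 198 mm above the bench, rolls lying between two upright cheek plates. Origin under the middle of its base plate, exactly below the wheel's axis; x along the roll shafts towards the side that carries the drive crank, z up
- crank_grip (a point): middle of the horizontal black grip (20 mm thick, 75 mm long) of the drive crank on the frame's far side; a 94 mm crank hanging more or less downwards from a lower roll's shaft 112 mm above the bench. To be left alone
- hoop_center (a point): centre (half-way up) of a finished hoop of rolled flat steel lying on the bench beside the machine, 180 mm outer diameter, 20 mm high. To be left alone
- flatbar: flat steel bar 320 x 25 x 6 mm lying on the bench beyond the machine; origin at the centre of its underside, length along its y. To be left alone
- tin: grease tin, 72 mm in diameter, 85 mm high, standing near the machine; origin at the centre of its underside. To be left alone
- trysquare: try square with a dark wooden stock 110 x 20 x 14 mm and a steel blade, lying on the bench; origin under the middle of the stock. To be left alone
- spanner: steel spanner, 170 mm long, lying on the bench on the robot's side of the machine; origin at the middle of its underside. To be left alone
- bottle: clear water bottle, 68 mm in diameter, 190 mm high, standing close to the machine; origin at the centre of its underside. To be left alone

How it is judged:
By the outcome, as a careful person would: the job done as asked, in the order asked, and still so for the second after the job is handed in, with the robot touching nothing.
It also fails if it takes over 51 s, if anything falls off the work surface, if the arm or the gripper's body presses on something with over 40 N, if the wrist force passes 120 N, or if a joint passes its speed limit or range.

ROBOT

A 6-joint arm with a two-finger parallel gripper is mounted at the origin on the work surface. World frame = base frame: x ahead of the robot, y to its left, z up, the work surface at z = 0. Lengths are in mm, angles in rad, forces in N, time in s.
With the tool pointing down it reaches from about 400 to 925 mm from the base axis. Payload 12.5 kg.
Tool frame: the origin (TCP) lies midway between the tips of the shut fingers; the grasp point (between the pads) lies 19 mm behind it; z points along the fingers, y is the line along which they close (so a half turn about z gives the same grasp; the last joint's range is limited). The gripper opens to 95 mm and grips with 3 to 60 N. Pads are 20 mm wide; open, the fingers measure 119 mm over their backs; the gripper's body (75 mm by 180 mm) begins 59 mm behind the grasp point.
Start: joints at [-1.324, 0.491, 1.559, -0, 1.092, -0.106], TCP at [215.978, -586.516, 214.661] pointing down, gripper open.
Joint ranges: [-3.1, 3.1], [-0.84, 2.19], [0.05, 2.79], [-1.13, 4.28], [0.06, 2.93], [-2.69, 2.69]. Speed limits (rad/s): [2.22, 2.22, 2.79, 3.14, 3.14, 3.14].

INTERFACE

Orientations are given as [roll, pitch, yaw] about the fixed x, y, z axes, in that order (R = Rz(yaw) Ry(pitch) Rx(roll)).
In Python, from cell import readout, eyes, env gives the robot as it stands.
- The arm moves only by the tool move_arm, never from a script. Its argument "plan" is a list of rows, each a list of 3 entries, a list of its own where there are three numbers: the turn, a rotation vector about the tool's x, y, z in degrees, then the shift along the tool's x, y, z in m, then the gripper command: -1 is shut, 1 is fully open, values between are in proportion. In form: [[[ax, ay, az], [x, y, z], jaw], ...]. A call has 1 to 5 rows; each row is the pose to reach, as a shift and turn from the pose commanded when the call began, along the tool's axes at that moment; what a row does not reach only later rows make up. A row lasts 1/8 s, in which the tool goes at most 62.5 mm and 10.7 degrees, less where a joint would pass 70% of its speed; a pose out of reach is approached as far as the arm can. A call with a gripper value outside its range is refused whole. The fingers move at their own pace and stop on an object; the grip force is fixed at half the most. Time passes only in rows, so rows that repeat a pose let the fingers close. It gives the time, the measured TCP pose, the force, the opening and the grip force at its end, in the units of the state.
- readout.state(): the state, without advancing time (a new reading comes with each control period).
- eyes.read_camera(name): name is "scene" or "side" or "wrist"; returns a dict with "img" (480x640x3 uint8, red, green, blue), "K" (3x3 intrinsics, pixels), "dist" ([k1, k2, p1, p2, k3] as OpenCV has them; the pictures are not rectified), "extrinsics" (4x4, takes a point from camera to world coordinates). Camera axes: x right, y up, looking along -z (the intrinsics and any distortion apply to the point x, -y, -z); pixel columns grow to the right and rows downward; lengths in mm; the calibration is good to about 2 mm. A picture is of the moment at which its call begins. There is no depth.
- env.job_done(): hands the job in; it is judged then, once.
Trained networks look in a picture, given as the dict that the camera call returned (one of the last four; its "shot" number tells which), for a name from the list of things; names that differ only in an ending like _2 or _b are one class to them, and where a whole thing is asked for, a point or a joint stands for the part that bears it (a point fixed in the world has none). Each returns a list of dicts, best first, with "score" (0 to 1); they miss things now and then, are a little off and sometimes report something else, mostly with a low value. They report only what shows in the picture. A call takes as long as a camera call.
- eyes.cut_out(picture, name): "mask" (480x640 bool, what is visible of it) and "uv" ([column, row] in pixels, amid what is visible of it).
The state is a dict: "t": time; "joints": joint angles; "qvel": joint speeds; "tau": joint torques, N m; "eef_pos": TCP position; "tcp_rot": TCP orientation; "ft_force": force on the tool from outside, world axes, zero at the start; "moment": the same for the moment, N m; "opening": opening from 0.0 (shut) to 1.0 (fully open); "grip_force": force on a finger pad.
Only numpy, scipy, OpenCV 4.12 (cv2) and the standard library are available. Lean on these libraries where they do the work, as an engineer would, in place of code of your own. Each camera call takes 0.05 s, during which the arm holds its last target. There are 200 camera calls.

## Working session

There is one attempt and no reset: what is moved stays moved. The work goes in short steps, Python scripts to look and compute and a tool call to move; the robot and the scene stay as the last step left them, time stands still between calls to the robot, and variables do not carry over. Pictures are saved under pics/ and viewed, at most 10 in all, crops included, and the job is handed in when it is done.

Besides the shell and the picture viewer there is one more tool, called after ">>>" in YAML: its name, and indented under it one key for each argument. move_arm: Moves the arm, as the interface text tells. Its arguments: {"type":"object","properties":{"plan":{"type":"array","items":{"type":"array"}}},"required":["plan"]}

```bash
mkdir -p pics; ls
cat > h.py <<'E'
import numpy as np, cv2
from cell import readout, eyes, env
def ray(p,uv):
    u=cv2.undistortPoints(np.array([[uv]],float),np.array(p["K"]),np.array(p["dist"]))[0,0]
    E=np.array(p["extrinsics"]); d=E[:3,:3]@np.array([u[0],-u[1],-1.]); return E[:3,3],d/np.linalg.norm(d)
def onz(p,uv,z):
    o,d=ray(p,uv); return o+d*(z-o[2])/d[2]
def tri(rs):
    A=sum(np.eye(3)-np.outer(d,d) for o,d in rs); b=sum((np.eye(3)-np.outer(d,d))@o for o,d in rs); return np.linalg.solve(A,b)
def proj(p,X):
    E=np.array(p["extrinsics"]); c=E[:3,:3].T@(np.array(X,float)-E[:3,3]); c=c*[1,-1,-1]
    return cv2.projectPoints(c.reshape(1,1,3),np.zeros(3),np.zeros(3),np.array(p["K"]),np.array(p["dist"]))[0].ravel()
E
python3 - <<'E'
from h import *
s=readout.state(); print({k:np.round(v,3) for k,v in s.items()})
P={}
for n in ["scene","side"]:
    p=eyes.read_camera(n); P[n]=p; im=p["img"][:,:,::-1].copy()
    for t in ["handle","wheel","hub","roller","bottle","tin"]:
        r=eyes.cut_out(p,t)
        if r: print(n,t,[(round(x["score"],2),np.round(x["uv"],1),int(x["mask"].sum())) for x in r[:2]])
    cv2.imwrite(f"pics/{n}0.png",im); print(n,np.round(p["extrinsics"],2).tolist())
E
```

```text
pics
{'t': np.float64(0.0), 'joints': array([-1.324,  0.492,  1.559, -0.   ,  1.092, -0.106]), 'qvel': array([-0.001, -0.002,  0.001,  0.   ,  0.001,  0.   ]), 'tau': array([-2.0000e-03, -6.1265e+01, -2.5818e+01,  6.9000e-02,  4.8000e-02,
       -0.0000e+00]), 'eef_pos': array([ 215.915, -586.259,  214.065]), 'tcp_rot': array([-3.14 , -0.   ,  0.353]), 'ft_force': array([ 0.235, -1.172, -0.723]), 'moment': array([-0.   , -0.042, -0.007]), 'grip_force': np.float64(0.0), 'opening': np.float64(1.0)}
scene handle [(0.7, array([305.5, 195.5]), 296)]
scene wheel [(0.78, array([298.4, 195. ]), 1806), (0.74, array([248.7, 322.4]), 1302)]
scene roller [(0.9, array([296.5, 244.3]), 8582)]
scene bottle [(0.84, array([320.2, 314. ]), 2185)]
scene tin [(0.68, array([229.2, 244.1]), 989), (0.55, array([248.8, 234.1]), 161)]
scene [[-0.83, -0.32, 0.46, 1110.5], [0.56, -0.44, 0.7, 898.46], [-0.02, 0.84, 0.54, 832.46], [0.0, 0.0, 0.0, 1.0]]
side handle [(0.82, array([293.8, 198.3]), 289)]
side wheel [(0.98, array([258.7, 212.6]), 2522)]
side hub [(0.81, array([261.3, 216.9]), 2423)]
side roller [(0.57, array([261.2, 258.9]), 11068)]
side bottle [(0.8, array([354.5, 281.6]), 1721)]
side tin [(0.81, array([176.4, 324.4]), 1467)]
side [[0.23, -0.71, 0.66, 1220.45], [0.97, 0.16, -0.17, -108.35], [0.02, 0.68, 0.73, 889.49], [0.0, 0.0, 0.0, 1.0]]
```

View pics/scene0.png

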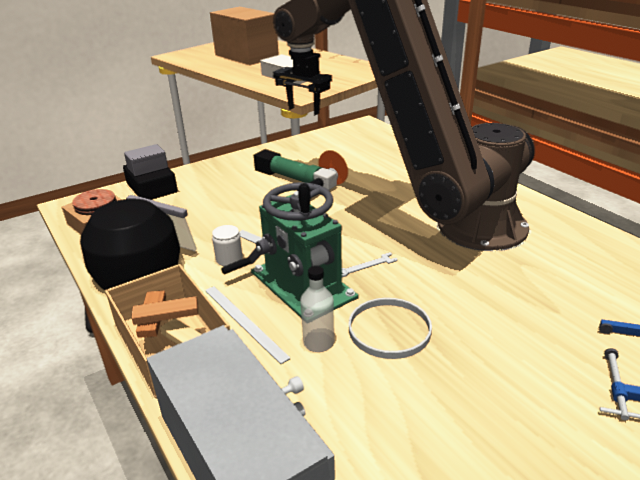

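View pics/side0.png

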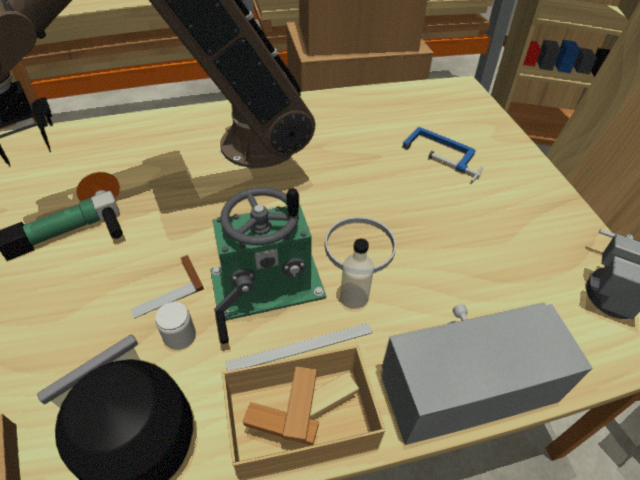

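Run:
```python
from h import *
P={n:eyes.read_camera(n) for n in ["scene","side"]}
m={n:eyes.cut_out(P[n],"handle")[0]["mask"] for n in P}
def ctr(k): 
    v,u=np.nonzero(k); return [(u.min()+u.max())/2,(v.min()+v.max())/2],(u.min(),u.max(),v.min(),v.max())
for n in P: print(n,ctr(m[n]))
H=tri([ray(P[n],ctr(m[n])[0]) for n in P]); print("handle",H,[proj(P[n],H) for n in P])
# wheel silhouette ellipse in side: fit rim circle top at z=244, r=80
for n in P:
    for t in ["wheel","hub"]:
        r=eyes.cut_out(P[n],t)
        for x in r[:1]:
            k=x["mask"]; print(n,t,ctr(k), [np.round(onz(P[n],ctr(k)[0],235))])
    t=eyes.cut_out(P[n],"bottle"); print(n,"bottle",onz(P[n],t[0]["uv"],95))
    t=eyes.cut_out(P[n],"tin"); print(n,"tin",onz(P[n],t[0]["uv"],45))
```

```text
scene ([np.float64(304.0), np.float64(197.5)], (np.int64(298), np.int64(310), np.int64(183), np.int64(212)))
side ([np.float64(292.0), np.float64(202.0)], (np.int64(286), np.int64(298), np.int64(188), np.int64(216)))
handle [579.79198954   1.86981786 276.46493306] [array([303.72680602, 197.9279609 ]), array([291.89980387, 201.45893949])]
scene wheel ([np.float64(298.0), np.float64(201.0)], (np.int64(263), np.int64(333), np.int64(182), np.int64(220))) [array([558., -60., 235.])]
scene hub ([np.float64(298.0), np.float64(201.5)], (np.int64(263), np.int64(333), np.int64(182), np.int64(221))) [array([559., -58., 235.])]
scene bottle [651.17647524 151.34626173  95.        ]
scene tin [ 652.25187419 -260.40957684   45.        ]
side wheel ([np.float64(259.0), np.float64(216.5)], (np.int64(220), np.int64(298), np.int64(188), np.int64(245))) [array([565., -63., 235.])]
side hub ([np.float64(259.5), np.float64(216.5)], (np.int64(220), np.int64(299), np.int64(188), np.int64(245))) [array([565., -62., 235.])]
side bottle [659.68849261 121.82208182  95.        ]
side tin [ 652.05399857 -271.17386401   45.        ]
```

Both views show the roller with the wheel on top. The handle is at (304,197) in scene and (292,202) in side, on the robot's left (+y) side of the hub. Next I fit the hub using the rim outline and the handle radius.

```bash
cat >> h.py <<'E'
from scipy.optimize import minimize
def measure(sink=0):
    """hub from rim silhouette (torus R71 r9), handle from mask bbox vs. cylinder"""
    P={n:eyes.read_camera(n) for n in ["scene","side"]}
    M={n:(eyes.cut_out(P[n],"wheel"),eyes.cut_out(P[n],"handle")) for n in P}
    a,b=np.meshgrid(np.linspace(0,2*np.pi,60),np.linspace(0,2*np.pi,10))
    T=np.stack([(71+9*np.cos(b))*np.cos(a),(71+9*np.cos(b))*np.sin(a),9*np.sin(b)],-1).reshape(-1,3)
    c=np.linspace(0,2*np.pi,24); C=np.concatenate([np.stack([12*np.cos(c),12*np.sin(c),0*c+z],-1) for z in(-31,0,32)])
    pr=lambda p,X:np.array([proj(p,x) for x in X])
    ext=lambda k:np.array([np.nonzero(k)[1].min()-.5,np.nonzero(k)[1].max()+.5,np.nonzero(k)[0].min()-.5,np.nonzero(k)[0].max()+.5])
    def bb(q): return np.array([q[:,0].min(),q[:,0].max(),q[:,1].min(),q[:,1].max()])
    from scipy.optimize import least_squares
    W={};Hm={}
    for n in P:
        Hm[n]=ext(M[n][1][0]["mask"])
        k=min(M[n][0],key=lambda x:abs(x["mask"].sum()-2200))["mask"]&~cv2.dilate(M[n][1][0]["mask"].astype(np.uint8),np.ones((3,3))).astype(bool)
        W[n]=cv2.convexHull(np.argwhere(k)[:,::-1].astype(np.float32))[:,0]
    H=least_squares(lambda X:np.concatenate([bb(pr(P[n],C+X))-Hm[n] for n in P]),[580,2,276]).x
    def f(X):
        r=[]
        for n in P:
            h=cv2.convexHull(pr(P[n],T+X).astype(np.float32))
            d=[cv2.pointPolygonTest(h,tuple(map(float,w)),True) for w in W[n]]; r+=list(np.clip(d,-4,4))
        return np.array(r)
    r=least_squares(f,[562,-60,235-sink],loss="soft_l1",diff_step=1e-3); h=r.x
    d=H-h; print("handle",H.round(1),"hub",h.round(1),"rms",np.sqrt((f(h)**2).mean()).round(2),"rad",np.hypot(*d[:2]).round(1),"dz",d[2].round(1),"phi",np.degrees(np.arctan2(d[1],d[0])).round(1))
    return h,H
E
python3 -c "
from h import *
measure();measure()"
```

```text
handle [579.7   2.  275.2] hub [559.8 -61.  236.4] rms 0.79 rad 66.1 dz 38.8 phi 72.5
handle [579.6   2.  275.2] hub [559.2 -61.3 235.5] rms 0.91 rad 66.5 dz 39.7 phi 72.1
```

>>> move_arm:
  plan:
    - [[0,0,0],[0,0,-0.06],-1]
    - [[0,0,0],[0,0,-0.12],-1]
    - [[0,0,0],[0,0,-0.16],-1]

```text
t: 2.28
eef_pos: [216.0, -586.5, 377.8]
tcp_rot: [3.139, 0.0, 0.353]
ft_force: [0.6, -0.4, -1.0]
opening: 0.737
grip_force: 0.0
```

>>> move_arm:
  plan:
    - [[0,0,-10],[0.045,-0.039,0],-1]
    - [[0,0,-20],[0.09,-0.078,0],-1]
    - [[0,0,-30],[0.135,-0.117,0],-1]
    - [[0,0,-40],[0.18,-0.156,0],-1]
    - [[0,0,-51.8],[0.225,-0.195,0],-1]

```text
t: 2.9
eef_pos: [360.3, -324.0, 374.8]
tcp_rot: [3.141, 0.0, 1.244]
ft_force: [0.7, -0.8, 0.6]
opening: 0.216
grip_force: 0.0
```

```bash
cat >> h.py <<'E'
from scipy.spatial.transform import Rotation as Ro
HUB=np.array([559.5,-61.2])
def rows(targets,yaw=72.0):
    """world targets [x,y,z] (mm) at given yaw -> tool-frame rows from measured pose"""
    s=readout.state(); R=Ro.from_euler("xyz",s["tcp_rot"]); p=s["eef_pos"]
    for t in targets:
        dr=np.degrees((R.inv()*Ro.from_euler("xyz",[180,0,yaw],degrees=True)).as_rotvec())
        print([dr.round(1).tolist(),(R.inv().apply(np.array(t)-p)/1000).round(4).tolist(),-1])
def arc(degs,z=268,r=68): return [[*(HUB+r*np.array([np.cos(np.radians(a)),np.sin(np.radians(a))])),z] for a in degs]
E
python3 -c "
from h import *
s=readout.state();print(s['eef_pos'],s['joints'],s['opening'])
rows(arc([104],378))"
```

```text
[ 360.29869069 -323.9717613   374.83856879] [-8.68802689e-01  1.49942837e-01  1.63691879e+00  2.41977505e-05
  1.35410665e+00 -5.42221097e-01] 0.21570038954622386
[[0.0, 0.0, -0.7], [0.37, 0.0676, -0.0032], -1]
```

>>> move_arm:
  plan:
    - [[0,0,0],[0.06,0.011,0],-1]
    - [[0,0,0],[0.12,0.022,0],-1]
    - [[0,0,0],[0.18,0.033,0],-1]
    - [[0,0,0],[0.24,0.044,0],-1]
    - [[0,0,0],[0.3,0.055,0],-1]

```text
t: 3.52
eef_pos: [510.3, -58.2, 374.9]
tcp_rot: [3.141, 0.0, 1.238]
ft_force: [0.9, -0.7, -0.2]
opening: -0.0
grip_force: 0.0
```

```bash
python3 -c "
from h import *
rows(arc([107],378)+arc([107],270))"
```

```text
[[0.0, 0.0, -1.0], [0.0682, 0.0075, -0.0031], -1]
[[0.0, 0.0, -1.0], [0.0682, 0.0075, 0.1049], -1]
```

>>> move_arm:
  plan:
    - [[0,0,0],[0.03,0.004,0],-1]
    - [[0,0,0],[0.045,0.004,0],-1]
    - [[0,0,0],[0.045,0.004,0],-1]
    - [[0,0,0],[0.045,0.004,0],-1]

```text
t: 4.03
eef_pos: [527.7, -19.9, 374.7]
tcp_rot: [3.141, 0.0, 1.237]
ft_force: [0.6, -0.3, 0.1]
opening: 0.006
grip_force: 0.0
```

```bash
python3 -c "
from h import *
s=readout.state();print(s['eef_pos'],s['qvel'].round(3),s['joints'].round(2))
rows(arc([107],378)+arc([107],270))
p=eyes.read_camera('wrist');cv2.imwrite('pics/w1.png',p['img'][:,:,::-1])"
```

```text
[527.70321564 -19.88846619 374.72547406] [-0.007 -0.002 -0.003 -0.    -0.001  0.002] [-0.16  0.22  1.55 -0.    1.37  0.17]
[[0.0, 0.0, -1.1], [0.0263, 0.0035, -0.0033], -1]
[[0.0, 0.0, -1.1], [0.0263, 0.0035, 0.1047], -1]
```

>>> move_arm:
  plan:
    - [[0,0,-1],[0.026,0.0035,0],-1]
    - [[0,0,-1],[0.026,0.0035,0.03],-1]
    - [[0,0,-1],[0.026,0.0035,0.07],-1]
    - [[0,0,-1],[0.026,0.0035,0.104],-1]
    - [[0,0,-1],[0.026,0.0035,0.104],-1]

```text
t: 4.7
eef_pos: [538.9, 3.7, 269.2]
tcp_rot: [-3.138, 0.001, 1.255]
ft_force: [0.1, 0.3, 1.1]
opening: 0.006
grip_force: 0.0
```

```bash
python3 -c "
from h import *
s=readout.state();print(s['eef_pos'],s['ft_force'])
rows(arc([100,90,80,70,60]))
a=eyes.read_camera('side')['img'];
cv2.imwrite('pics/s1.png',cv2.resize(a[120:320,160:400],None,fx=2.5,fy=2.5)[:,:,::-1])"
```

```text
[538.94016567   3.69608382 269.15975912] [0.08713724 0.30551187 1.13914813]
[[-0.2, 0.1, -0.1], [0.0047, 0.0077, 0.0011], -1]
[[-0.2, 0.1, -0.1], [0.0093, 0.0186, 0.0011], -1]
[[-0.2, 0.1, -0.1], [0.012, 0.0301, 0.001], -1]
[[-0.2, 0.1, -0.1], [0.0127, 0.042, 0.001], -1]
[[-0.2, 0.1, -0.1], [0.0113, 0.0537, 0.0009], -1]
```

View pics/s1.png

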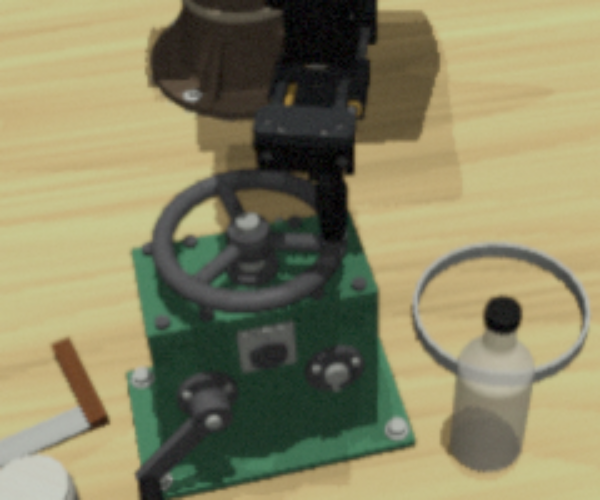

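The fingers are at about (335,200) in the crop, just behind the handle and clear of the rim. I start pushing.

>>> move_arm:
  plan:
    - [[0,0,0],[0.0047,0.0077,0],-1]
    - [[0,0,0],[0.0093,0.0186,0],-1]
    - [[0,0,0],[0.012,0.03,0],-1]
    - [[0,0,0],[0.0127,0.042,0],-1]
    - [[0,0,0],[0.0113,0.0537,0],-1]

```text
t: 5.38
eef_pos: [595.1, -1.5, 270.8]
tcp_rot: [-3.141, 0.0, 1.256]
ft_force: [-5.0, 1.9, 3.0]
opening: 0.004
grip_force: 2.9
```

```bash
python3 -c "
from h import *
s=readout.state();d=s['eef_pos'][:2]-HUB;print(s['eef_pos'],s['ft_force'],np.hypot(*d),np.degrees(np.arctan2(d[1],d[0])))
measure()
rows(arc([50,38,26,14,2]))"
```

```text
[595.081583    -1.45793772 270.76138832] [-4.96983985  1.8629115   3.01567766] 69.53533672928715 59.22253081029277
handle [612.9 -23.8 267.8] hub [559.7 -61.4 236. ] rms 1.09 rad 65.1 dz 31.8 phi 35.3
[[0.0, 0.0, -0.0], [-0.0046, 0.0107, 0.0024], -1]
[[0.0, 0.0, -0.0], [-0.0113, 0.0233, 0.0025], -1]
[[0.0, 0.0, -0.0], [-0.0204, 0.0342, 0.0025], -1]
[[0.0, 0.0, -0.0], [-0.0316, 0.0429, 0.0025], -1]
[[0.0, 0.0, -0.0], [-0.0444, 0.0492, 0.0025], -1]
```

The handle has moved from 72° to 35° at about 5 N, so I continue round.

>>> move_arm:
  plan:
    - [[0,0,0],[-0.0046,0.0107,0.001],-1]
    - [[0,0,0],[-0.0113,0.0233,0.002],-1]
    - [[0,0,0],[-0.0204,0.0342,0.002],-1]
    - [[0,0,0],[-0.0316,0.0429,0.002],-1]
    - [[0,0,0],[-0.0444,0.0492,0.002],-1]

```text
t: 6.3
eef_pos: [627.9, -59.6, 268.6]
tcp_rot: [3.141, -0.0, 1.256]
ft_force: [1.3, 4.7, 1.8]
opening: 0.006
grip_force: 2.2
```

```bash
cat >> h.py <<'E'
def stat():
    s=readout.state();d=s['eef_pos'][:2]-HUB;print(s['eef_pos'].round(1),s['ft_force'].round(1),np.hypot(*d).round(1),np.degrees(np.arctan2(d[1],d[0])).round(1))
E
python3 -c "
from h import *
stat();measure()
rows(arc([-12,-25,-38,-51,-64]))"
```

```text
[627.9 -59.6 268.6] [1.3 4.7 1.8] 68.4 1.3Traceback (most recent call last):
  File "<string>", line 3, in <module>
    stat();measure()
           ~~~~~~~^^
  File "h.py", line 27, in measure
    Hm[n]=ext(M[n][1][0]["mask"])
              ~~~~~~~^^^
IndexError: list index out of range
```

```bash
python3 -c "
from h import *
rows(arc([-12,-25,-38,-51,-64]))"
```

```text
[[-0.0, 0.0, -0.1], [-0.0159, 0.0039, 0.0005], -1]
[[-0.0, 0.0, -0.1], [-0.0313, 0.0038, 0.0005], -1]
[[-0.0, 0.0, -0.1], [-0.0463, 0.0002, 0.0005], -1]
[[-0.0, 0.0, -0.1], [-0.0601, -0.0066, 0.0005], -1]
[[-0.0, 0.0, -0.1], [-0.072, -0.0164, 0.0005], -1]
```

>>> move_arm:
  plan:
    - [[0,0,0],[-0.0159,0.0039,0],-1]
    - [[0,0,0],[-0.0313,0.0038,0],-1]
    - [[0,0,0],[-0.0463,0.0002,0],-1]
    - [[0,0,0],[-0.06,-0.0066,0],-1]
    - [[0,0,0],[-0.072,-0.0164,0],-1]

```text
t: 7.22
eef_pos: [589.1, -123.0, 268.6]
tcp_rot: [3.141, 0.0, 1.256]
ft_force: [3.5, -0.6, -1.2]
opening: 0.006
grip_force: 2.0
```

```bash
python3 -c "
from h import *
stat()
for n in ['side','scene']:
  p=eyes.read_camera(n);r=eyes.cut_out(p,'handle')
  if r: h=onz(p,r[0]['uv'],276);print(n,r[0]['score'],h, np.degrees(np.arctan2(*(h[:2]-HUB)[::-1])))
rows(arc([-76,-89,-102,-115,-128]))"
```

```text
[ 589.1 -123.   268.6] [ 3.5 -0.6 -1.2] 68.5 -64.4
scene 0.57 [ 562.39688303 -131.09282172  276.        ] -87.62659139582452
[[-0.0, 0.0, -0.1], [-0.0086, -0.011, 0.001], -1]
[[-0.0, 0.0, -0.1], [-0.0152, -0.0249, 0.001], -1]
[[-0.0, 0.0, -0.1], [-0.0186, -0.04, 0.001], -1]
[[-0.0, 0.0, -0.1], [-0.0184, -0.0554, 0.001], -1]
[[-0.0, 0.0, -0.1], [-0.0149, -0.0703, 0.001], -1]
```

>>> move_arm:
  plan:
    - [[0,0,0],[-0.0086,-0.011,0],-1]
    - [[0,0,0],[-0.0152,-0.0249,0],-1]
    - [[0,0,0],[-0.0186,-0.04,0],-1]
    - [[0,0,0],[-0.0184,-0.0554,0],-1]
    - [[0,0,0],[-0.0149,-0.0703,0],-1]

```text
t: 8.05
eef_pos: [517.5, -114.5, 268.6]
tcp_rot: [3.141, 0.0, 1.256]
ft_force: [7.2, -0.9, -2.4]
opening: 0.004
grip_force: 3.2
```

```bash
python3 -c "
from h import *
stat()
for n in ['side','scene']:
  p=eyes.read_camera(n);r=eyes.cut_out(p,'handle')
  if r: h=onz(p,r[0]['uv'],276);print(n,r[0]['score'],h, np.degrees(np.arctan2(*(h[:2]-HUB)[::-1])))
rows(arc([-140,-153,-166,-179,-192]))"
```

```text
[ 517.5 -114.5  268.6] [ 7.2 -0.9 -2.4] 67.8 -128.2
side 0.5 [500.28680247 -89.82107845 276.        ] -154.20290181101146
scene 0.67 [ 498.61750252 -106.98879734  276.        ] -143.05373283236503
[[-0.0, 0.0, -0.0], [0.0059, -0.0127, 0.0009], -1]
[[-0.0, 0.0, -0.0], [0.0155, -0.0248, 0.0009], -1]
[[-0.0, 0.0, -0.0], [0.0275, -0.0344, 0.0009], -1]
[[-0.0, 0.0, -0.0], [0.0414, -0.041, 0.0009], -1]
[[-0.0, 0.0, -0.0], [0.0564, -0.0443, 0.0009], -1]
```

>>> move_arm:
  plan:
    - [[0,0,0],[0.0059,-0.0127,0],-1]
    - [[0,0,0],[0.0155,-0.0248,0],-1]
    - [[0,0,0],[0.0275,-0.0344,0],-1]
    - [[0,0,0],[0.0414,-0.041,0],-1]
    - [[0,0,0],[0.0564,-0.0443,0],-1]

```text
t: 8.88
eef_pos: [493.0, -46.5, 268.4]
tcp_rot: [-3.141, 0.001, 1.256]
ft_force: [-1.2, -5.6, -0.8]
opening: 0.008
grip_force: 2.9
```

```bash
python3 -c "
from h import *
stat()
for n in ['side','scene']:
  p=eyes.read_camera(n);r=eyes.cut_out(p,'handle')
  if r: h=onz(p,r[0]['uv'],275);print(n,r[0]['score'],h, np.degrees(np.arctan2(*(h[:2]-HUB)[::-1])))
rows(arc([-204,-216,-228,-238,-248]))"
```

```text
[493.  -46.5 268.4] [-1.2 -5.6 -0.8] 68.1 167.5
side 0.77 [500.72031074 -23.54007286 275.        ] 147.35246506393145
scene 0.54 [505.75877503 -31.79479052 275.        ] 151.3141530919718
[[0.0, -0.0, 0.0], [0.0136, -0.0005, 0.0007], -1]
[[0.0, -0.0, 0.0], [0.0275, 0.0024, 0.0007], -1]
[[0.0, -0.0, 0.0], [0.0404, 0.0082, 0.0007], -1]
[[0.0, -0.0, 0.0], [0.0502, 0.015, 0.0007], -1]
[[0.0, -0.0, 0.0], [0.0585, 0.0234, 0.0007], -1]
```

>>> move_arm:
  plan:
    - [[0,0,0],[0.0136,-0.0005,0],-1]
    - [[0,0,0],[0.0275,0.0024,0],-1]
    - [[0,0,0],[0.0404,0.0082,0],-1]
    - [[0,0,0],[0.0502,0.015,0],-1]
    - [[0,0,0],[0.0585,0.0234,0],-1]

```text
t: 9.7
eef_pos: [534.1, 1.7, 268.4]
tcp_rot: [-3.14, -0.0, 1.256]
ft_force: [-4.0, 1.3, -1.7]
opening: 0.006
grip_force: 2.0
```

```bash
python3 -c "
from h import *
stat();measure(3);measure(3)
rows(arc([-250,-255,-258,-260]))"
```

```text
[534.1   1.7 268.4] [-4.   1.3 -1.7] 67.9 112.0
handle [557.9   4.1 266.8] hub [559.5 -61.1 233. ] rms 1.01 rad 65.2 dz 33.8 phi 91.4Traceback (most recent call last):
  File "<string>", line 3, in <module>
    stat();measure(3);measure(3)
                      ~~~~~~~^^^
  File "h.py", line 27, in measure
    Hm[n]=ext(M[n][1][0]["mask"])
              ~~~~~~~^^^
IndexError: list index out of range
```

```bash
python3 -c "
from h import *
rows(arc([-252,-257,-262,-262])+arc([-242]))"
```

```text
[[0.0, -0.0, -0.1], [0.0038, 0.0037, 0.0008], -1]
[[0.0, -0.0, -0.1], [0.0071, 0.0086, 0.0008], -1]
[[0.0, -0.0, -0.1], [0.0099, 0.0138, 0.0008], -1]
[[0.0, -0.0, -0.1], [0.0099, 0.0138, 0.0008], -1]
[[0.0, -0.0, -0.1], [-0.004, -0.0053, 0.0008], -1]
```

>>> move_arm:
  plan:
    - [[0,0,0],[0.0038,0.0037,0],-1]
    - [[0,0,0],[0.0071,0.0086,0],-1]
    - [[0,0,0],[0.0099,0.0138,0],-1]
    - [[0,0,0],[0.0099,0.0138,0],-1]

```text
t: 10.8
eef_pos: [550.7, 6.4, 268.5]
tcp_rot: [3.141, -0.0, 1.256]
ft_force: [-0.6, -0.0, 0.3]
opening: 0.006
grip_force: 0.2
```

```bash
python3 -c "
from h import *
stat()"
```

```text
[550.7   6.4 268.5] [-0.6 -0.   0.3] 68.1 97.4
```

>>> move_arm:
  plan:
    - [[0,0,0],[-0.007,-0.01,0],-1]
    - [[0,0,0],[-0.014,-0.019,0],-1]
    - [[0,0,0],[-0.04,-0.019,-0.06],-1]
    - [[0,0,0],[-0.09,-0.019,-0.11],-1]
    - [[0,0,0],[-0.09,-0.019,-0.11],-1]

```text
t: 11.42
eef_pos: [503.4, -75.4, 381.7]
tcp_rot: [3.136, 0.0, 1.254]
ft_force: [0.2, 0.7, -0.1]
opening: 0.005
grip_force: 0.0
```

```bash
python3 -c "
from h import *
stat();measure(3);measure(3)
a=eyes.read_camera('side')['img'];
cv2.imwrite('pics/s2.png',cv2.resize(a[120:320,160:400],None,fx=2.5,fy=2.5)[:,:,::-1])"
```

```text
[503.4 -75.4 381.7] [ 0.2  0.7 -0.1] 57.9 -165.8
handle [572.8   4.2 271.4] hub [559.  -61.4 232.5] rms 0.73 rad 67.0 dz 39.0 phi 78.2Traceback (most recent call last):
  File "<string>", line 3, in <module>
    stat();measure(3);measure(3)
                      ~~~~~~~^^^
  File "h.py", line 27, in measure
    Hm[n]=ext(M[n][1][0]["mask"])
              ~~~~~~~^^^
IndexError: list index out of range
```

>>> move_arm:
  plan:
    - [[0,0,0],[-0.05,0,-0.02],-1]
    - [[0,0,0],[-0.1,0,-0.02],-1]
    - [[0,0,0],[-0.15,0,-0.02],-1]
    - [[0,0,0],[-0.15,0,-0.02],-1]

```text
t: 12.52
eef_pos: [456.8, -218.3, 398.3]
tcp_rot: [-3.141, 0.0, 1.252]
ft_force: [-0.5, 0.6, -0.7]
opening: 0.003
grip_force: 0.0
```

```bash
python3 -c "
from h import *
stat()
for i in range(3):
  try: measure(3)
  except IndexError: print('miss')
a=eyes.read_camera('side')['img'];
cv2.imwrite('pics/s2.png',cv2.resize(a[120:320,160:400],None,fx=2.5,fy=2.5)[:,:,::-1])"
```

```text
[ 456.8 -218.3  398.3] [-0.5  0.6 -0.7] 187.7 -123.2
handle [573.4   4.9 272.5] hub [558.8 -61.8 232.6] rms 0.99 rad 68.3 dz 39.9 phi 77.6
handle [573.5   4.9 272.6] hub [558.  -61.6 232. ] rms 1.04 rad 68.3 dz 40.6 phi 76.9
handle [572.3   5.2 272.5] hub [559.1 -61.  232.6] rms 1.01 rad 67.5 dz 39.9 phi 78.8
```

View pics/s2.png

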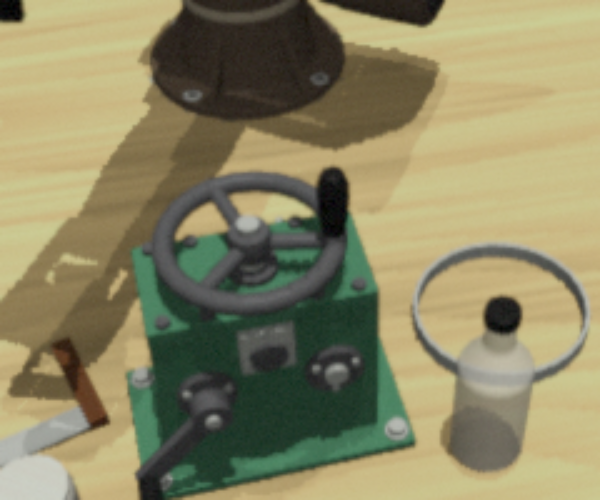

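The view is clear, with the handle at crop (332,200) about 6° short of its start. I go back for the last push.

```bash
python3 -c "
from h import *
rows(arc([112],398)+arc([112],268))"
```

```text
[[0.0, 0.0, -0.0], [0.2309, 0.0051, 0.0006], -1]
[[0.0, 0.0, -0.0], [0.2309, 0.0051, 0.1306], -1]
```

>>> move_arm:
  plan:
    - [[0,0,0],[0.06,0.001,0],-1]
    - [[0,0,0],[0.12,0.003,0],-1]
    - [[0,0,0],[0.18,0.004,0],-1]
    - [[0,0,0],[0.231,0.005,0],-1]
    - [[0,0,0],[0.231,0.005,0.0],-1]

```text
t: 14.1
eef_pos: [534.4, 4.8, 398.3]
tcp_rot: [-3.141, -0.0, 1.26]
ft_force: [-0.8, -0.0, 0.1]
opening: 0.004
grip_force: 0.0
```

```bash
python3 -c "
from h import *
stat();rows(arc([112],398)+arc([112],268))"
```

```text
[534.4   4.8 398.3] [-0.8 -0.   0.1] 70.6 110.8
[[-0.0, -0.0, 0.2], [-0.0029, 0.0005, 0.0003], -1]
[[-0.0, -0.0, 0.2], [-0.0029, 0.0006, 0.1303], -1]
```

>>> move_arm:
  plan:
    - [[0,0,0],[-0.003,0,0.04],-1]
    - [[0,0,0],[-0.003,0,0.09],-1]
    - [[0,0,0],[-0.003,0,0.13],-1]
    - [[0,0,0],[-0.003,0,0.13],-1]
    - [[0,0,0],[-0.003,0,0.13],-1]

```text
t: 14.72
eef_pos: [533.6, -1.4, 270.2]
tcp_rot: [3.14, -0.0, 1.255]
ft_force: [-0.8, 0.3, -0.2]
opening: 0.006
grip_force: 0.0
```

```bash
python3 -c "
from h import *
stat();rows(arc([106,100,96,92,92]))"
```

```text
[533.6  -1.4 270.2] [-0.8  0.3 -0.2] 65.1 113.4
[[0.1, -0.0, -0.1], [0.0075, 0.005, 0.0022], -1]
[[0.1, -0.0, -0.1], [0.0112, 0.0111, 0.0023], -1]
[[0.1, -0.0, -0.1], [0.0133, 0.0154, 0.0023], -1]
[[0.1, -0.0, -0.1], [0.0151, 0.0198, 0.0023], -1]
[[0.1, -0.0, -0.1], [0.0151, 0.0198, 0.0023], -1]
```

>>> move_arm:
  plan:
    - [[0,0,0],[0.0065,0.005,0],-1]
    - [[0,0,0],[0.0095,0.011,0],-1]
    - [[0,0,0],[0.0105,0.014,0],-1]
    - [[0,0,0],[0.0105,0.014,0],-1]

```text
t: 15.22
eef_pos: [549.8, 4.9, 268.6]
tcp_rot: [3.142, 0.0, 1.256]
ft_force: [0.4, 0.3, 0.7]
opening: 0.006
grip_force: 0.0
```

```bash
python3 -c "
from h import *
stat();rows(arc([94,92,91.7]))"
```

```text
[549.8   4.9 268.6] [0.4 0.3 0.7] 66.8 98.4
[[0.0, 0.0, -0.0], [0.0032, 0.0042, 0.0006], -1]
[[0.0, 0.0, -0.0], [0.004, 0.0064, 0.0006], -1]
[[0.0, 0.0, -0.0], [0.0042, 0.0068, 0.0006], -1]
```

>>> move_arm:
  plan:
    - [[0,0,0],[0.002,0.0025,0],-1]
    - [[0,0,0],[0.0032,0.0045,0],-1]
    - [[0,0,0],[0.004,0.0064,0],-1]
    - [[0,0,0],[0.004,0.0064,0],-1]

```text
t: 15.72
eef_pos: [556.9, 6.7, 268.5]
tcp_rot: [-3.141, 0.0, 1.256]
ft_force: [-2.4, 0.5, -0.5]
opening: 0.004
grip_force: 1.4
```

```bash
python3 -c "
from h import *
stat()"
```

```text
[556.9   6.7 268.5] [-2.4  0.5 -0.5] 68.0 92.2
```

>>> move_arm:
  plan:
    - [[0,0,0],[-0.004,-0.01,0],-1]
    - [[0,0,0],[-0.011,-0.02,0],-1]
    - [[0,0,0],[-0.03,-0.022,-0.06],-1]
    - [[0,0,0],[-0.08,-0.022,-0.11],-1]
    - [[0,0,0],[-0.14,-0.022,-0.12],-1]

```text
t: 16.35
eef_pos: [493.7, -115.4, 390.2]
tcp_rot: [3.137, 0.0, 1.258]
ft_force: [0.8, -0.8, -0.5]
opening: 0.005
grip_force: 0.0
```

>>> move_arm:
  plan:
    - [[0,0,0],[-0.05,0,0],-1]
    - [[0,0,0],[-0.1,0,0],-1]
    - [[0,0,0],[-0.1,0,0],-1]

```text
t: 16.73
eef_pos: [461.8, -212.1, 387.4]
tcp_rot: [3.141, 0.001, 1.252]
ft_force: [0.9, -1.0, -0.6]
opening: 0.001
grip_force: 0.0
```

Run:
```python
from h import *
stat()
for i in range(3):
  try: measure(3)
  except IndexError: print('miss')
for n in ["scene","side"]:
    a=eyes.read_camera(n)["img"][:,:,::-1]; o=cv2.imread(f"pics/{n}0.png")
    u,v=(304,197) if n=="scene" else (292,202)
    # sub-pixel shift of the handle from the start picture (dark barrel, expected ~1 px down for 3 mm sink)
    t=o[v-17:v+10,u-10:u+11]; w=a[v-25:v+18,u-18:u+19]
    r=cv2.matchTemplate(w,t,cv2.TM_CCOEFF_NORMED); _,s,_,(x,y)=cv2.minMaxLoc(r)
    sub=lambda l,c,q:0.5*(l-q)/(l-2*c+q)
    dx=x-8+sub(r[y,x-1],r[y,x],r[y,x+1]); dy=y-8+sub(r[y-1,x],r[y,x],r[y+1,x])
    p=eyes.read_camera(n); X=np.array([579.7,2,276.]); c=proj(p,X)
    k=lambda a:proj(p,[HUB[0]+68*np.cos(np.radians(a)),HUB[1]+68*np.sin(np.radians(a)),273])-proj(p,[HUB[0]+68*np.cos(np.radians(72.2)),HUB[1]+68*np.sin(np.radians(72.2)),276])
    print(n,round(s,3),"shift",np.round([dx,dy],2),"pred for phi 72.2,74.2,70.2",k(72.2).round(2),k(74.2).round(2),k(70.2).round(2))
    cv2.imwrite(f"pics/cmp_{n}.png",cv2.resize(np.hstack([o[v-60:v+60,u-70:u+70],a[v-60:v+60,u-70:u+70]]),None,fx=2.5,fy=2.5))
```

```text
[ 461.8 -212.1  387.4] [ 0.9 -1.  -0.6] 179.8 -122.9
handle [577.1   2.1 271.9] hub [558.6 -61.3 232.4] rms 0.92 rad 66.1 dz 39.5 phi 73.7
handle [577.    2.3 271.2] hub [557.7 -62.  231.6] rms 1.03 rad 67.1 dz 39.6 phi 73.3
handle [576.5   3.3 271. ] hub [559.1 -61.1 232.6] rms 1.0 rad 66.7 dz 38.4 phi 74.8
scene 0.949 shift [0.89 0.86] pred for phi 72.2,74.2,70.2 [0.07 1.27] [1.16 1.09] [-1.04  1.44]
side 0.919 shift [0.27 0.64] pred for phi 72.2,74.2,70.2 [0.03 1.13] [0.16 0.29] [-0.13  1.98]
```

The handle is still about 1.5° short by both measures, so I give it one small nudge more.

```bash
python3 -c "
from h import *
rows(arc([108],388))"
```

```text
[[0.0, 0.0, -0.0], [0.2259, 0.0055, -0.0007], -1]
```

>>> move_arm:
  plan:
    - [[0,0,0],[0.06,0.001,0],-1]
    - [[0,0,0],[0.12,0.003,0],-1]
    - [[0,0,0],[0.18,0.004,0],-1]
    - [[0,0,0],[0.222,0.003,0],-1]
    - [[0,0,0],[0.222,0.003,0.0],-1]

```text
t: 18.45
eef_pos: [535.3, 2.8, 387.1]
tcp_rot: [-3.141, -0.0, 1.259]
ft_force: [-0.0, -0.2, 0.3]
opening: 0.004
grip_force: 0.0
```

>>> move_arm:
  plan:
    - [[0,0,0],[0,0,0.03],-1]
    - [[0,0,0],[0,0,0.08],-1]
    - [[0,0,0],[0,0,0.12],-1]
    - [[0,0,0],[0,0,0.12],-1]
    - [[0,0,0],[0,0,0.12],-1]

```text
t: 19.08
eef_pos: [535.5, -0.1, 268.9]
tcp_rot: [3.14, -0.0, 1.255]
ft_force: [0.0, -0.4, 0.1]
opening: 0.001
grip_force: 0.0
```

```bash
python3 -c "
from h import *
stat();rows(arc([100,96,93]))"
```

```text
[ 5.355e+02 -1.000e-01  2.689e+02] [ 0.  -0.4  0.1] 65.7 111.4
[[0.1, -0.0, -0.1], [0.0093, 0.0097, 0.001], -1]
[[0.1, -0.0, -0.1], [0.0114, 0.014, 0.001], -1]
[[0.1, -0.0, -0.1], [0.0128, 0.0173, 0.001], -1]
```

>>> move_arm:
  plan:
    - [[0,0,0],[0.006,0.007,0],-1]
    - [[0,0,0],[0.008,0.011,0],-1]
    - [[0,0,0],[0.01,0.0155,0],-1]
    - [[0,0,0],[0.01,0.0155,0],-1]

```text
t: 19.58
eef_pos: [553.0, 5.3, 267.3]
tcp_rot: [3.142, 0.0, 1.256]
ft_force: [0.2, -1.1, -0.2]
opening: 0.009
grip_force: 0.0
```

```bash
python3 -c "
from h import *
stat();rows(arc([92,91,90.5]))"
```

```text
[553.    5.3 267.3] [ 0.2 -1.1 -0.2] 66.8 95.5
[[0.0, 0.0, -0.0], [0.0027, 0.0034, -0.0007], -1]
[[0.0, 0.0, -0.0], [0.003, 0.0046, -0.0007], -1]
[[0.0, 0.0, -0.0], [0.0032, 0.0051, -0.0007], -1]
```

>>> move_arm:
  plan:
    - [[0,0,0],[0.002,0.002,0],-1]
    - [[0,0,0],[0.0027,0.0036,0],-1]
    - [[0,0,0],[0.0032,0.0051,0],-1]
    - [[0,0,0],[0.0032,0.0051,0],-1]

```text
t: 20.08
eef_pos: [558.3, 6.8, 267.3]
tcp_rot: [-3.141, 0.0, 1.256]
ft_force: [-3.0, 1.7, 1.0]
opening: 0.006
grip_force: 1.8
```

```bash
python3 -c "
from h import *
stat()"
```

```text
[558.3   6.8 267.3] [-3.   1.7  1. ] 68.0 91.0
```

>>> move_arm:
  plan:
    - [[0,0,0],[-0.004,-0.01,0],-1]
    - [[0,0,0],[-0.011,-0.02,0],-1]
    - [[0,0,0],[-0.03,-0.022,-0.06],-1]
    - [[0,0,0],[-0.08,-0.022,-0.11],-1]
    - [[0,0,0],[-0.14,-0.022,-0.12],-1]

```text
t: 20.7
eef_pos: [495.4, -115.3, 388.9]
tcp_rot: [3.137, 0.0, 1.258]
ft_force: [0.7, -0.7, -0.5]
opening: 0.005
grip_force: 0.0
```

>>> move_arm:
  plan:
    - [[0,0,0],[-0.05,0,0],-1]
    - [[0,0,0],[-0.1,0,0],-1]
    - [[0,0,0],[-0.1,0,0],-1]

```text
t: 21.08
eef_pos: [463.4, -212.0, 386.0]
tcp_rot: [3.141, 0.001, 1.252]
ft_force: [-0.9, 0.2, -0.4]
opening: 0.003
grip_force: 0.0
```

Run:
```python
from h import *
stat()
for i in range(3):
  try: measure(3)
  except IndexError: print('miss')
I=[]
for n in ["scene","side"]:
    a=eyes.read_camera(n)["img"][:,:,::-1]; o=cv2.imread(f"pics/{n}0.png")
    u,v=(304,197) if n=="scene" else (292,202)
    t=o[v-17:v+10,u-10:u+11]; w=a[v-25:v+18,u-18:u+19]
    r=cv2.matchTemplate(w,t,cv2.TM_CCOEFF_NORMED); _,s,_,(x,y)=cv2.minMaxLoc(r)
    sub=lambda l,c,q:0.5*(l-q)/(l-2*c+q)
    print(n,round(s,3),x-8+sub(r[y,x-1],r[y,x],r[y,x+1]),y-8+sub(r[y-1,x],r[y,x],r[y+1,x]))
    I.append(np.hstack([o[v-50:v+60,u-75:u+75],a[v-50:v+60,u-75:u+75]]))
cv2.imwrite("pics/cmp.png",cv2.resize(np.vstack(I),None,fx=2.6,fy=2.6))
```

```text
[ 463.4 -212.   386. ] [-0.9  0.2 -0.4] 178.8 -122.5
handle [578.9   2.  272.3] hub [558.2 -61.4 232.1] rms 0.99 rad 66.7 dz 40.2 phi 72.0
handle [686.2  86.2 273.7] hub [559.6 -60.9 233.1] rms 1.29 rad 194.0 dz 40.7 phi 49.3
handle [579.6   2.8 272.2] hub [558.7 -62.2 232.6] rms 0.95 rad 68.3 dz 39.6 phi 72.2
scene 0.943 0.2678076 0.7548084
side 0.921 0.20587184 0.8918241
```

View pics/cmp.png

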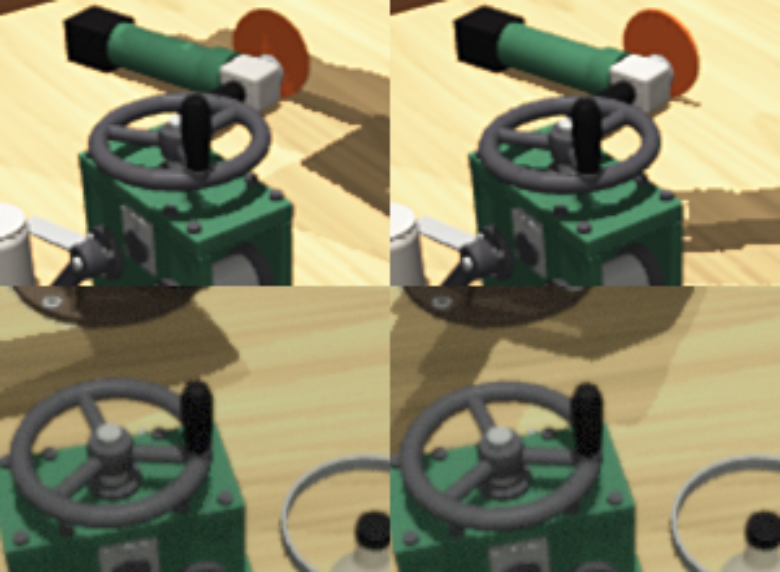

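Before and after match: the handle is at (195,135) and (585,135) in the scene pair, and at (197,415) and (587,418) in the side pair. It sits about 3 mm lower, back within roughly 0.5° of its start. The hand is clear, so I hand the job in.

```bash
python3 -c "
from h import *
print(env.job_done())"
```

```text
the job is handed in; nothing more can be done
None
```

I pushed the hand wheel one full clockwise turn with the shut fingertips; by the camera measurements the handle is back within about 0.5° of its start, nothing else was touched, the hand is clear, and the job was handed in after about 21 s of the allowed 51 s.

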